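# Clamp a core plug in the bench gauge

### The job

Measure the core plug: push the gauge's sliding jaw along until the plug, still standing, is held snug between the jaw and the fixed anvil. Then take the slot key from its stand and with it turn both captive clamp screws clockwise to their stops, so that the reading is locked. Put the key back in its stand, fully down, and leave the other things on the bench undisturbed.

Things in the scene. Friction and masses are not known exactly. Their poses are not given: they have to be found in the camera images.
- gauge: bench gauge, fixed. Aluminium bed 100 (x) x 270 (y) x 12 mm high; origin on the bench, bed y -145 to +125 mm; its +y is the slide direction, z up. Steel anvil at the +y end: inner face at y = +90, x -35 to +50, top 55 mm high. Dark clamp block at the rear of the -y end (x 12 to 52, y -118 to -28, top 34 mm high) bridges the slide bar and carries screw_a at (32, -50), screw_b at (32, -95)
- jaw (a joint): position of the sliding jaw in m, 0 (gap between jaw and anvil 80 mm) to 0.060 (gap 20 mm); grows as it closes towards the anvil (+y of the gauge). Moves with about 3 N and stays where it is left. With the 38 mm plug against the anvil the jaw touches it at 0.042
- jaw_back (a point): where to push: on the jaw's flat back face (to -y of the gauge, away from the anvil), 18 mm in front of the gauge's middle line, 34 mm above the bench. The jaw is a steel plate 85 mm wide, 14 mm thick, top 55 mm above the bench; a slide bar (gauge x 19 to 45 mm) runs from its rear half back under the clamp block. The bed behind it at gauge x -50 to +10 is free
- core_mid (a point): middle of the core plug, a loose grey stone cylinder, diameter 38 mm, height 45 mm, 0.13 kg, standing on the bed between jaw and anvil with its axis (z) vertical; its middle is 34.5 mm above the bench
- screw_a (a joint): turn of the clamp screw nearer the jaw, in rad: 0 = loose, 1.571 = locked, with a stop there; grows clockwise seen from above. Slight friction (0.06 N m), stays where it is left. At 0 the slot lies across the slide (along the gauge's x), at 1.571 along the slide (y), in line with the white marks on the block
- screw_b (a joint): the same for the clamp screw farther from the jaw, 45 mm from screw_a
- head_a: slotted steel head of screw_a, diameter 26 mm. Origin in the middle of the slot's floor, 37 mm above the bench; x axis along the slot, z up; turns with the screw. The slot is 7 mm wide, 6 mm deep, open at both ends, its upper edges bevelled 1.8 mm; the top of the head is 43 mm above the bench
- head_b: slotted head of screw_b, the same
- key_grip (a point): middle of the slot key's grip, 72 mm above the bench in the stand. White square grip 24 x 24 mm, 50 mm high (4 mm button on top), flats square to this point's x and y; below it a flange (diameter 38, 5 mm thick), a 12 mm round shank, then a flat steel blade 22 mm wide along x, 4 mm thick along y. z runs up along the key. Loose, upright in the stand, 0.12 kg
- key_tip (a point): middle of the blade's lower edge, 66 mm below key_grip on the key's axis (36 mm below the flange's underside); axes as key_grip
- stand: grey key stand, fixed to the bench, 60 x 60 x 42 mm, with a round vertical hole of diameter 27 mm right through it; origin on the bench under the hole. It can stand to the left or to the right in front of the gauge
- stand_mouth (a point): middle of the hole's mouth, on the stand's top, 42 mm above the bench; the key's flange rests here, in any yaw, and its tip then hangs 36 mm below this point
- reagent_2: reagent bottle with a screw cap, diameter 52 mm, 113 mm high, a bystander; origin under its middle
- vial_1: small glass vial with a white cap, diameter 22 mm, 50 mm high, a bystander; origin under its middle
- crucible_1: small white crucible, diameter 45 mm, 32 mm high, a bystander; origin under its middle
Mind the look-alikes: they are no part of the job. What is shaped like the part that bears key_grip but turquoise is not meant. What is shaped like the stand but pink is not meant.

How it is judged (in metres and radians):
On the way, in this order (a step that is already met when the one before it is completed fails the run):
1. the jaw is closed on the plug, both screws not yet locked (value of joint jaw between 0.0405 and 0.046 m and y of core_mid in the frame of gauge between 0.0685 and 0.0755 m and x of core_mid in the frame of gauge between -0.03 and 0.035 m and z of core_mid in the frame of gauge below 0.038 m and angle between core_mid's own z axis and vertical below 0.08 rad and value of joint each of screw_a, screw_b below 1 rad), for 0.2 s.
2. both screws are turned clockwise to their stops (value of joint each of screw_a, screw_b above 1.4 rad), for 0.2 s.
At the end, for the whole second after the job is handed in: Plug upright (4.5 deg) on the bed, held with at most 1.5 mm of play (jaw 0.0405 to 0.046 m, plug middle at gauge y = 68.5 to 75.5 mm); both screws at 1.4 rad or more; key upright in its stand, flange within 2.5 mm of the top; key and plug at rest (all of step 2 and value of joint jaw between 0.0405 and 0.046 m and y of core_mid in the frame of gauge between 0.0685 and 0.0755 m and x of core_mid in the frame of gauge between -0.03 and 0.035 m and z of core_mid in the frame of gauge below 0.038 m and angle between each of core_mid, key_grip's own z axis and vertical below 0.08 rad and horizontal distance between key_tip and stand_mouth below 0.006 m and z of key_tip in the frame of stand below 0.0085 m and linear speed of each of key, core below 0.02 m/s); the robot touches nothing.
It fails at once if the hand itself touches a screw head (contact force between any of the fingers, the arm and head_a above 1 N or contact force between any of the fingers, the arm and head_b above 1 N).
It fails at once if the core plug is tipped over (angle between core_mid's own z axis and vertical above 0.5 rad).
It fails at once if a bystander is moved more than 20 mm (distance of any of reagent_2, vial_1, crucible_1 from where it was at the start of the episode above 0.02 m).
It also fails if it takes over 72 s, if anything falls off the work surface, if the arm or the gripper's body presses on something with over 40 N, if the wrist force passes 120 N, or if a joint passes its speed limit or range.

### The arm

A 7-joint arm with a two-finger parallel gripper is mounted at the origin on a cart in front of the work surface, level with it; the furniture and walls round the work are solid. World frame = base frame: x ahead of the robot, y to its left, z up, the work surface at z = 0. Lengths are in mm, angles in degrees, forces in N, time in s.
With the tool pointing down it reaches from about 400 to 900 mm from the base axis. Payload 5.5 kg.
Tool frame: the origin (TCP) lies at the very end of the fingers, on their centre line; the grasp point (between the pads) lies 19 mm behind it; z points along the fingers, y is the line along which they close (so a half turn about z gives the same grasp; the last joint's range is limited). The gripper opens to 92 mm and grips with 3 to 60 N. Pads are 19 mm wide; open, the fingers measure 130 mm over their backs; the gripper's body (75 mm by 190 mm) begins 47 mm behind the grasp point.
Start: joints at [88.304, 28.699, -24.465, 88.831, 12.651, 65.22, -12.049], TCP at [187.646, -622.325, 226.729] pointing down, gripper open.
Joint ranges: [-164.97, 164.97], [-17.58, 116.51], [-87.97, 89.64], [11.32, 138.91], [-80.73, 260.73], [10.89, 115.49], [-147.41, 147.41]. Speed limits (degrees/s): [147.25, 147.25, 180, 180, 180, 180, 180].

### API

Orientations are given as [roll, pitch, yaw] about the fixed x, y, z axes, in that order (R = Rz(yaw) Ry(pitch) Rx(roll)).
In Python, from cell import env gives the robot as it stands.
- The arm moves only by the tool apply_moves, never from a script. Its arguments are lists of equal length, an entry for each row: "fingers": the opening, from 0 (shut) to 1 (fully open); "offset": the shift along the world's x, y, z in m, a list of three; "turn": the turn about the world's z in degrees. A call has 1 to 12 rows; each row is the pose to reach, as a shift and turn from the pose commanded when the call began; what a row does not reach only later rows make up. A row lasts 1/12 s, in which the tool goes at most 41.7 mm and 7.16 degrees, less where a joint would pass 70% of its speed; a pose out of reach is approached as far as the arm can. A call with a gripper value outside its range is refused whole. The fingers move at their own pace and stop on an object; "force" is the grip in N (left out, the last holds). Time passes only in rows, so rows that repeat a pose let the fingers close. It gives the time, the measured TCP pose, the force, the opening and the grip force at its end, in the units of the state.
- env.state(): the state, without advancing time (a new reading comes with each control period).
- env.get_image(name): name is "scene" or "top" or "wrist"; returns a dict with "img" (480x640x3 uint8, red, green, blue), "K" (3x3 intrinsics, pixels), "eye" and "rotation" of the camera in the world; the wrist camera has in their place "tool_from_camera" (4x4, takes a point from camera to tool coordinates, whose origin is the TCP and whose axes are the flange's). Camera axes: x right, y down, z forward; pixel columns grow to the right and rows downward; lengths in mm; the calibration is good to about 2 mm. A picture is of the moment at which its call begins: read the wrist's pose just before it. There is no depth.
- env.sign_off(): hands the job in; it is judged then, once.
Trained networks look in the newest picture that a camera, given by its name, has taken for a name from the list of things; names that differ only in an ending like _2 or _b are one class to them, and where a whole thing is asked for, a point or a joint stands for the part that bears it (a point fixed in the world has none). Each returns a list of dicts, best first, with "score" (0 to 1); they miss things now and then, are a little off and sometimes report something else, mostly with a low value. They report only what shows in the picture. A call takes as long as a camera call. They do not tell look-alikes from the thing itself.
- env.masks_of(name, camera): "pixels" (480x640 bool, what is visible of it) and "rect" ([centre column, centre row, width, height] in pixels, round what is visible of it).
The state is a dict: "time": time; "joints": joint angles; "joint_velocities": joint speeds; "effort": joint torques, N m; "tool_pos": TCP position; "tool_rot": TCP orientation; "ft_force": force on the tool from outside, world axes, zero at the start; "wrist_torque": the same for the moment, N m; "finger_gap": opening from 0.0 (shut) to 1.0 (fully open); "finger_force": force on a finger pad.
Only numpy, scipy, OpenCV 4.12 (cv2) and the standard library are available. Lean on these libraries where they do the work, as an engineer would, in place of code of your own. Each camera call takes 0.05 s, during which the arm holds its last target. There are 200 camera calls.

## Working session

There is one attempt and no reset: what is moved stays moved. The work goes in short steps, Python scripts to look and compute and a tool call to move; the robot and the scene stay as the last step left them, time stands still between calls to the robot, and variables do not carry over. Pictures are saved under pics/ and viewed, at most 10 in all, crops included, and the job is handed in when it is done.

Besides the shell and the picture viewer there is one more tool, called after "Call:" by a JSON object that holds its "name" and its "arguments". apply_moves: Moves the arm, as the interface text tells. Its arguments: {"type":"object","properties":{"fingers":{"type":"array"},"offset":{"type":"array"},"turn":{"type":"array"},"force":{"type":"number"}},"required":["fingers","offset","turn"]}

```bash
mkdir -p pics; cat > h.py <<'E'
import numpy as np, cv2
from cell import env
def proj_ray(im,u,v):
    K=np.array(im["K"]);d=np.linalg.inv(K)@[u,v,1.]
    return np.array(im["eye"],float),np.array(im["rotation"])@d
def at_z(im,u,v,z):
    e,d=proj_ray(im,u,v);return e+d*(z-e[2])/d[2]
def px(im,p):
    q=np.array(im["K"])@(np.array(im["rotation"]).T@(np.array(p,float)-np.array(im["eye"])));return q[:2]/q[2]
def wrist():
    from scipy.spatial.transform import Rotation as R
    s=env.state();im=env.get_image("wrist");T=np.array(im["tool_from_camera"])
    Rt=R.from_euler('xyz',s["tool_rot"],degrees=True).as_matrix()
    im["eye"]=Rt@T[:3,3]+s["tool_pos"];im["rotation"]=Rt@T[:3,:3];return im
def save(im,n):cv2.imwrite("pics/"+n,im["img"][:,:,::-1])
E
python3 - <<'E'
from h import *
s=env.state();print({k:np.round(v,2) for k,v in s.items()})
for c in("top","scene"):
    im=env.get_image(c);save(im,c+"0.png");print(c,im["eye"],np.round(im["rotation"],3).tolist(),im["K"])
    for n in("gauge","jaw","core_mid","head_a","key_grip","stand","reagent_2","vial_1","crucible_1"):
        print(n,[(round(d["score"],2),np.round(d["rect"]).tolist()) for d in env.masks_of(n,c)][:4])
E
```

```text
{'time': np.float64(0.0), 'joints': array([ 88.3 ,  28.75, -24.45,  88.89,  12.65,  65.22, -12.05]), 'joint_velocities': array([-0.02, -0.01, -0.01,  0.11,  0.06, -0.09,  0.  ]), 'effort': array([-0.000e+00, -5.666e+01, -5.820e+00, -2.791e+01, -7.000e-02,
        3.000e-02,  0.000e+00]), 'tool_pos': array([ 187.37, -621.68,  225.68]), 'tool_rot': array([-179.89,   -0.  ,   16.78]), 'ft_force': array([0.4 , 0.11, 0.36]), 'wrist_torque': array([-0.04,  0.06,  0.  ]), 'finger_force': np.float64(0.0), 'finger_gap': np.float64(1.0)}
top [ 378.44696138  -14.11162667 1377.07465193] [-171.452, 1.468, -90.687] [[574.37973813   0.         306.59075576]
 [  0.         574.37973813 242.59540292]
 [  0.           0.           1.        ]]
gauge [(0.83, [302.0, 248.0, 119.0, 62.0])]
jaw [(0.63, [320.0, 240.0, 77.0, 41.0])]
core_mid [(0.72, [269.0, 242.0, 16.0, 19.0])]
head_a []
key_grip [(0.61, [199.0, 290.0, 20.0, 16.0]), (0.48, [213.0, 331.0, 18.0, 16.0])]
stand [(0.91, [198.0, 243.0, 30.0, 32.0]), (0.7, [201.0, 291.0, 34.0, 35.0])]
reagent_2 [(0.9, [435.0, 310.0, 29.0, 26.0]), (0.49, [200.0, 29
[... 158 characters left out ...]
6798181   0.         319.05902622]
 [  0.         564.06798181 240.28505562]
 [  0.           0.           1.        ]]
gauge [(0.97, [311.0, 286.0, 132.0, 86.0]), (0.47, [216.0, 258.0, 19.0, 21.0])]
jaw [(0.96, [318.0, 269.0, 80.0, 52.0])]
core_mid [(0.7, [284.0, 288.0, 20.0, 29.0])]
head_a [(0.7, [320.0, 256.0, 15.0, 16.0])]
key_grip [(0.85, [310.0, 384.0, 22.0, 37.0]), (0.69, [254.0, 359.0, 23.0, 39.0])]
stand [(0.82, [255.0, 378.0, 52.0, 47.0]), (0.65, [210.0, 344.0, 50.0, 48.0]), (0.29, [216.0, 258.0, 16.0, 20.0])]
reagent_2 [(0.7, [459.0, 229.0, 30.0, 47.0])]
vial_1 [(0.76, [348.0, 316.0, 15.0, 21.0])]
crucible_1 [(0.58, [216.0, 258.0, 22.0, 23.0]), (0.19, [309.0, 286.0, 134.0, 86.0])]
```

View pics/top0.png

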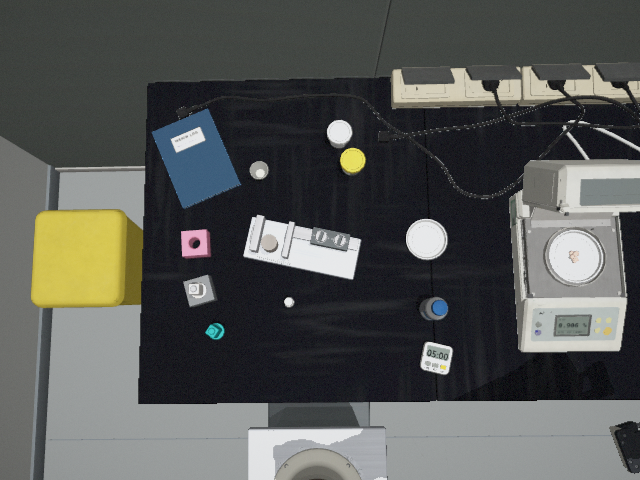

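View pics/scene0.png

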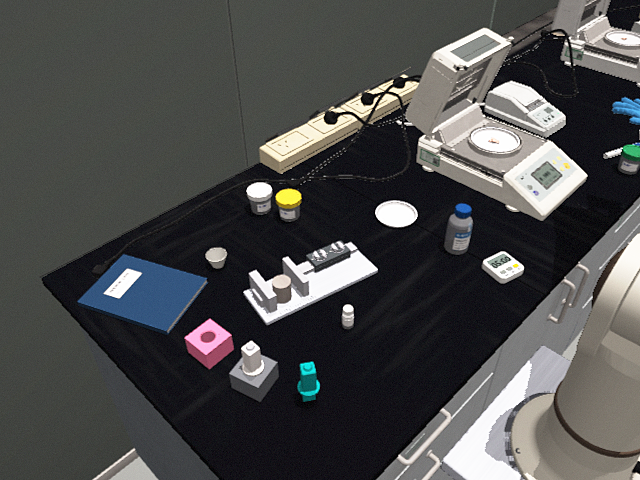

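The top view shows the gauge (244–361, 215–278) with the anvil on the left, which is world +y. The key is in the grey stand at (200,290), and the look-alikes are pink at (196,243) and turquoise at (215,331). The vial is at (289,302), in front of the gauge. The camera rotation is given as rpy, so I'll fix the helper and compute positions.

```bash
cat >> h.py <<'E'
from scipy.spatial.transform import Rotation as R
from scipy.optimize import least_squares
def cam(c):
    im=wrist() if c=="wrist" else env.get_image(c)
    r=np.array(im["rotation"])
    if r.shape==(3,):im["rotation"]=R.from_euler('xyz',r,degrees=True).as_matrix()
    return im
def gw(g,p):
    c,s=np.cos(g[2]),np.sin(g[2]);return np.array([g[0]+c*p[0]-s*p[1],g[1]+s*p[0]+c*p[1],p[2]])
E
python3 - <<'E'
from h import *
t=cam("top");s=cam("scene")
for c,im in(("top",t),("scene",s)):
    for n in("gauge","jaw","head_a","key_grip","stand","core_mid"):
        for d in env.masks_of(n,c):
            m=d["pixels"].astype(np.uint8);cs=cv2.findContours(m,0,1)[0];q=max(cs,key=cv2.contourArea)
            if n=="gauge":print(c,n,np.round(cv2.boxPoints(cv2.minAreaRect(q))).tolist())
for uv in((244,257),(354,278),(361,237),(250,216)):print(at_z(t,*uv,12))
print("stand",at_z(t,200,291,42),"grip top",at_z(t,198,290,101)); print("grip scene",at_z(s,250,345,101))
print("vial",at_z(t,289,302,50),"bottle",at_z(t,440,308,113),"cruc",at_z(t,259,170,32))
print("heads",at_z(t,320,236,43),at_z(t,340,241,43),"core",at_z(t,269,242,57))
E
```

```text
top gauge [[242.0, 256.0], [251.0, 213.0], [361.0, 236.0], [352.0, 279.0]]
top gauge [[313.0, 239.0], [318.0, 229.0], [328.0, 234.0], [323.0, 244.0]]
scene gauge [[237.0, 278.0], [355.0, 224.0], [378.0, 274.0], [260.0, 328.0]]
[551.49494535 169.19342147  12.        ]
[497.21637673 -93.28409168  12.        ]
[ 595.61538521 -112.45501049   12.        ]
[651.54503993 155.0132326   12.        ]
stand [469.33190858 267.7853382   42.        ] grip top [467.60486069 259.84628379 101.        ]
grip scene [469.18720071 271.58721502 101.        ]
vial [440.66679846  59.68702998  50.        ] bottle [ 420.38213191 -272.61402997  113.        ] cruc [760.55265795 131.00061171  32.        ]
heads [594.61347793 -14.06284893  43.        ] [581.97072746 -60.79917496  43.        ] core [580.10682598 104.89483063  57.        ]
```

Call:
{"name": "apply_moves", "arguments": {"fingers": [0,0,0,0,0,0,0,0,0,0,0,0], "offset": [[0.12,0.05,0.04],[0.362,0.621,0.08],[0.362,0.621,0.08],[0.362,0.621,0.08],[0.362,0.621,0.08],[0.362,0.621,0.08],[0.362,0.621,0.08],[0.362,0.621,0.08],[0.362,0.621,0.08],[0.362,0.621,0.08],[0.362,0.621,0.08],[0.362,0.621,0.08]], "turn": [0,-10,-28.5,-28.5,-28.5,-28.5,-28.5,-28.5,-28.5,-28.5,-28.5,-28.5]}}

```text
time: 2.7
tool_pos: [440.8, -203.3, 284.6]
tool_rot: [179.9, -0.0, -11.7]
ft_force: [0.3, -0.1, -0.9]
finger_gap: 0.175
finger_force: 0.0
```

Call:
{"name": "apply_moves", "arguments": {"fingers": [0,0,0,0,0,0,0,0], "offset": [[0.108,0.203,0],[0.108,0.203,0],[0.108,0.203,0],[0.108,0.203,0],[0.108,0.203,0],[0.108,0.203,0],[0.108,0.203,0],[0.108,0.203,0]], "turn": [0,0,0,0,0,0,0,0]}}

```text
time: 3.37
tool_pos: [548.4, -0.3, 283.9]
tool_rot: [-180.0, 0.0, -11.5]
ft_force: [-0.5, 0.3, -0.2]
finger_gap: 0.005
finger_force: 0.0
```

```bash
python3 - <<'E'
from h import *
w=cam("wrist");save(w,"w1.png");s=env.state();print(s["tool_pos"],s["tool_rot"],s["finger_gap"],w["eye"],w["K"][0])
g=[576,39.4,np.radians(-11.7)]
for p in [(-50,-145,12),(50,-145,12),(-50,125,12),(50,125,12),(32,-50,43),(32,-95,43),(50,90,55),(-35,90,55),(-35,-4,55),(50,-4,55)]:print(p,px(w,gw(g,p)).round(),at_z(w,*px(w,gw(g,p)),p[2]).round())
for n in("head_a","jaw","core_mid","vial_1"):print(n,[(round(d["score"],2),np.round(d["rect"]).tolist()) for d in env.masks_of(n,"wrist")])
E
```

```text
[547.9879007   -2.26712962 283.71797745] [ 1.79966006e+02  2.60906186e-02 -1.16667529e+01] 0.004348528029561052 [617.85072826 -14.55222439 442.38774621] [369.06303197   0.         326.47099703]
(-50, -145, 12) [411. 224.] [498. -92.  12.]
(50, -145, 12) [416. 137.] [ 596. -113.   12.]
(-50, 125, 12) [185. 223.] [552. 172.  12.]
(50, 125, 12) [176. 136.] [650. 152.  12.]
(32, -50, 43) [332. 155.] [597. -16.  43.]
(32, -95, 43) [375. 155.] [588. -60.  43.]
(50, 90, 55) [194. 136.] [643. 117.  55.]
(-35, 90, 55) [202. 218.] [560. 135.  55.]
(-35, -4, 55) [289. 219.] [541.  43.  55.]
(50, -4, 55) [287. 137.] [624.  25.  55.]
head_a [(0.77, [333.0, 160.0, 27.0, 26.0]), (0.6, [376.0, 158.0, 30.0, 28.0])]
jaw [(0.89, [333.0, 178.0, 164.0, 85.0])]
core_mid [(0.75, [226.0, 195.0, 42.0, 38.0])]
vial_1 []
```

View pics/w1.png

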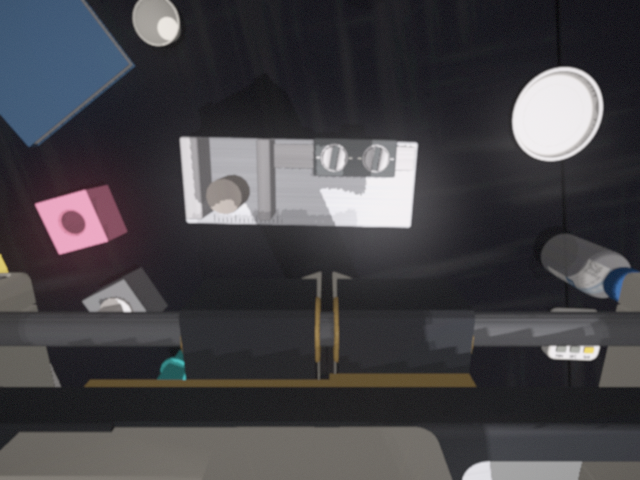

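The wrist view shows the bed corners at (187,227), (411,228), (418,142) and (180,138), about 4 px below the prediction, so the gauge is about 3.5 mm nearer. The jaw's back edge is at column 274 (jaw ≈ 0.013). The screw heads are at (333,158) and (376,158), with their slots across the slide. I'll descend behind the jaw.

Call:
{"name": "apply_moves", "arguments": {"fingers": [0,0,0,0,0,0,0,0,0,0], "offset": [[0.002,0.018,-0.03],[0.002,0.018,-0.26],[0.002,0.018,-0.26],[0.002,0.018,-0.26],[0.002,0.018,-0.26],[0.002,0.018,-0.26],[0.002,0.018,-0.26],[0.002,0.018,-0.26],[0.002,0.018,-0.26],[0.002,0.018,-0.26]], "turn": [0,0,0,0,0,0,0,0,0,0]}}

```text
time: 4.45
tool_pos: [551.7, 15.5, 25.6]
tool_rot: [-180.0, -0.1, -11.8]
ft_force: [0.3, -0.5, -0.2]
finger_gap: 0.005
finger_force: 0.0
```

```bash
python3 - <<'E'
from h import *
for c in("wrist","scene"):
    w=cam(c);s=env.state()
    if c=="wrist":save(w,"w2.png");print(s["tool_pos"],s["ft_force"])
    else:cv2.imwrite("pics/s2.png",cv2.resize(w["img"][200:350,190:410,::-1],None,fx=3.6,fy=3.6))
E
```

```text
[552.19138071  15.60370585  26.16637127] [-0.13136296 -0.51634375  0.32062599]
```

View pics/s2.png

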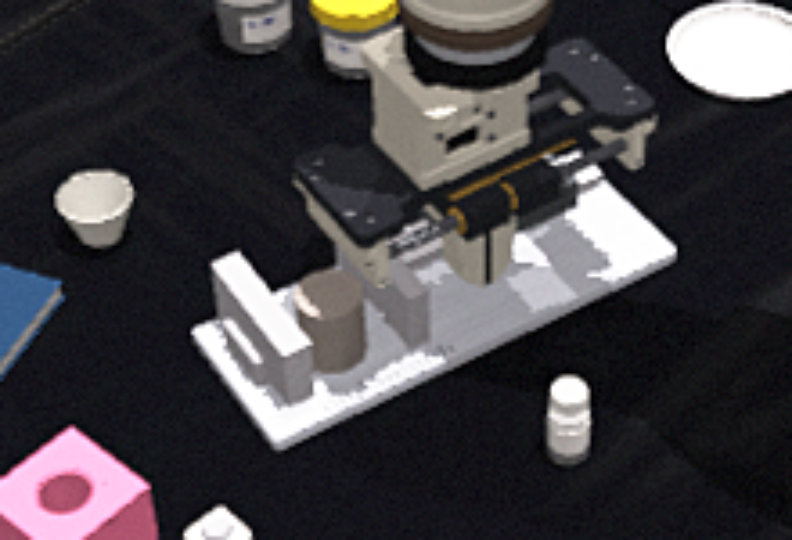

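The fingers stand behind the jaw and clear of the clamp block. Pushing along gauge +y (world 0.203, 0.979).

Call:
{"name": "apply_moves", "arguments": {"fingers": [0,0,0,0,0,0,0,0,0,0], "offset": [[0.0008,0.0039,0],[0.0016,0.0078,0],[0.0024,0.0117,0],[0.0032,0.0157,0],[0.0041,0.0196,0],[0.0049,0.0235,0],[0.0057,0.0274,0],[0.0065,0.0313,0],[0.0073,0.0352,0],[0.0073,0.0352,0]], "turn": [0,0,0,0,0,0,0,0,0,0]}}

```text
time: 5.38
tool_pos: [557.7, 51.6, 23.9]
tool_rot: [-180.0, -0.0, -11.7]
ft_force: [0.7, -1.7, 0.3]
finger_gap: 0.001
finger_force: 0.6
```

```bash
python3 - <<'E'
from h import *
w=cam("scene");s=env.state();print(s["tool_pos"],s["ft_force"])
cv2.imwrite("pics/s3.png",cv2.resize(w["img"][240:335,230:350,::-1],None,fx=6,fy=6))
g=[572.5,38.5,np.radians(-11.7)]
t=cam("top")
for c,im in(("scene",w),("top",t)):
  for n in("core_mid",):
    for d in env.masks_of(n,c):
        r=d["rect"];print(c,r,[ (at_z(im,r[0],r[1],34.5)).round()])
E
```

```text
[557.70890705  51.61493165  23.88548762] [ 0.0831119  -0.22384886 -0.45492154]
scene [281.6, 289.4, 20.0, 29.8] [array([576., 109.,  34.])]
```

View pics/s3.png

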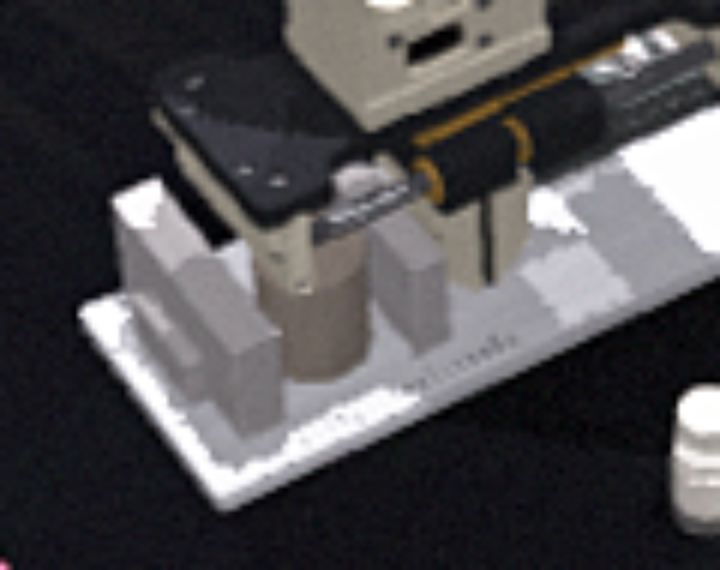

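The plug is upright, touching or nearly touching the jaw, with a small gap to the anvil. Continuing in small steps and watching the force.

Call:
{"name": "apply_moves", "arguments": {"fingers": [0,0,0,0,0,0], "offset": [[0.0004,0.002,0],[0.0008,0.0039,0],[0.0012,0.0059,0],[0.0016,0.0078,0],[0.002,0.0098,0],[0.002,0.0098,0]], "turn": [0,0,0,0,0,0]}}

```text
time: 6.08
tool_pos: [559.6, 61.0, 23.9]
tool_rot: [180.0, -0.0, -11.7]
ft_force: [0.9, -3.2, -0.0]
finger_gap: 0.004
finger_force: 1.4
```

Call:
{"name": "apply_moves", "arguments": {"fingers": [0,0,0,0], "offset": [[0.0004,0.002,0],[0.0008,0.0039,0],[0.001,0.0049,0],[0.001,0.0049,0]], "turn": [0,0,0,0]}}

```text
time: 6.42
tool_pos: [560.1, 63.7, 23.8]
tool_rot: [179.8, 0.0, -11.8]
ft_force: [-1.5, -8.5, 3.5]
finger_gap: 0.008
finger_force: 4.1
```

```bash
python3 - <<'E'
from h import *
w=cam("scene");s=env.state();print(s["tool_pos"],s["ft_force"])
cv2.imwrite("pics/s4.png",cv2.resize(w["img"][240:335,230:350,::-1],None,fx=6,fy=6))
E
```

```text
[560.14202703  63.61977473  23.84501712] [-1.47681881 -7.84549341  2.90677511]
```

Call:
{"name": "apply_moves", "arguments": {"fingers": [0,0,0,0], "offset": [[0.0004,0.002,0],[0.0008,0.0039,0],[0.0008,0.0039,0],[0.0008,0.0039,0]], "turn": [0,0,0,0]}}

```text
time: 6.8
tool_pos: [560.1, 63.7, 23.9]
tool_rot: [179.5, 0.1, -11.9]
ft_force: [-4.9, -14.6, 9.8]
finger_gap: 0.005
finger_force: 8.1
```

The force rises without motion, so the jaw is snug on the plug. Backing off, rising, and moving to look at the key.

Call:
{"name": "apply_moves", "arguments": {"fingers": [0,0,0,0,0,0,0,0,0,0,0,0], "offset": [[-0.0032,-0.0157,0],[-0.0061,-0.0293,0],[-0.0061,-0.0293,0.04],[-0.0061,-0.0293,0.2],[-0.0061,-0.0293,0.2],[-0.0061,-0.0293,0.2],[-0.0061,-0.0293,0.2],[-0.17,0.17,0.2],[-0.17,0.17,0.2],[-0.17,0.17,0.2],[-0.17,0.17,0.2],[-0.17,0.17,0.2]], "turn": [0,0,0,0,0,0,0,0,0,0,0,0]}}

```text
time: 7.8
tool_pos: [421.1, 204.0, 224.3]
tool_rot: [-179.9, -0.1, -11.6]
ft_force: [0.1, 0.5, -0.0]
finger_gap: 0.009
finger_force: 0.0
```

Call:
{"name": "apply_moves", "arguments": {"fingers": [0.6,0.6,0.6,0.6,0.6], "offset": [[0,0,0],[0,0,0],[0,0,0],[0,0,0],[0,0,0]], "turn": [0,0,0,0,0]}}

```text
time: 8.22
tool_pos: [423.7, 200.4, 223.8]
tool_rot: [-180.0, 0.0, -11.9]
ft_force: [-0.1, -0.7, 0.1]
finger_gap: 0.315
finger_force: 0.0
```

```bash
python3 - <<'E'
from h import *
w=cam("wrist");save(w,"w5.png");s=env.state();print(s["tool_pos"],s["tool_rot"],s["joints"])
for n in("key_grip","stand","jaw","core_mid"):
  for d in env.masks_of(n,"wrist"):
    q=max(cv2.findContours(d["pixels"].astype(np.uint8),0,1)[0],key=cv2.contourArea);print(n,d["score"],np.round(d["rect"]),np.round(cv2.minAreaRect(q)[2]))
E
```

```text
[423.62628943 200.36946566 223.73706286] [-1.79986910e+02  2.18000449e-02 -1.18558951e+01] [  14.96856436   13.40603144  -49.01226142  113.59941085   11.86995068
   58.08008563 -141.45694363]
key_grip 0.9 [235. 181.  52.  42.] 80.0
key_grip 0.73 [308. 272.  37.  54.] 22.0
stand 0.88 [197.  56.  94.  98.] 72.0
stand 0.59 [247. 179.  87.  89.] 61.0
jaw 0.77 [424.  24.  27.  48.] 5.0
core_mid 0.71 [396.  22.  47.  41.] 90.0
```

View pics/w5.png

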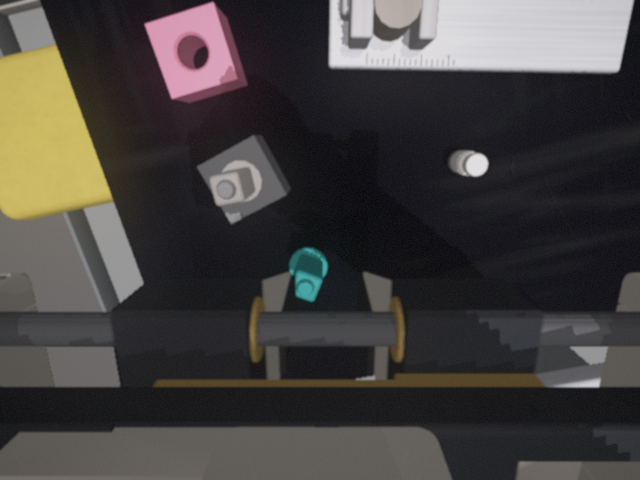

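The wrist view shows the key's grip top at about (227,189) in the grey stand (flange ≈(240,181)), and the turquoise key standing at (308,275). Next I need the grip's yaw from a crop.

```bash
python3 - <<'E'
from h import *
w=cam("wrist");s=env.state()
cv2.imwrite("pics/c6.png",cv2.resize(w["img"][140:235,180:300,::-1],None,fx=6.5,fy=6.5,interpolation=cv2.INTER_CUBIC))
print("button",at_z(w,226,189,101),"flange",at_z(w,240,181,47),"turq flange",at_z(w,310,263,30),at_z(w,310,263,47),"top",at_z(w,306,288,90),at_z(w,306,288,101),at_z(w,306,288,60))
print("stand corners",[at_z(w,*p,42).round() for p in((198,168),(262,136),(290,187),(232,223))])
E
```

```text
button [469.36470491 269.65506064 101.        ] flange [469.30529992 271.26706127  47.        ] turq flange [373.96064832 228.22864304  30.        ] [379.68604846 226.20222669  47.        ] top [372.8005449  229.30234545  90.        ] [377.30926241 227.68160274 101.        ] [360.5040426  233.72255285  60.        ]
stand corners [array([488., 307.,  42.]), array([503., 243.,  42.]), array([454., 229.,  42.]), array([432., 290.,  42.])]
```

View pics/c6.png

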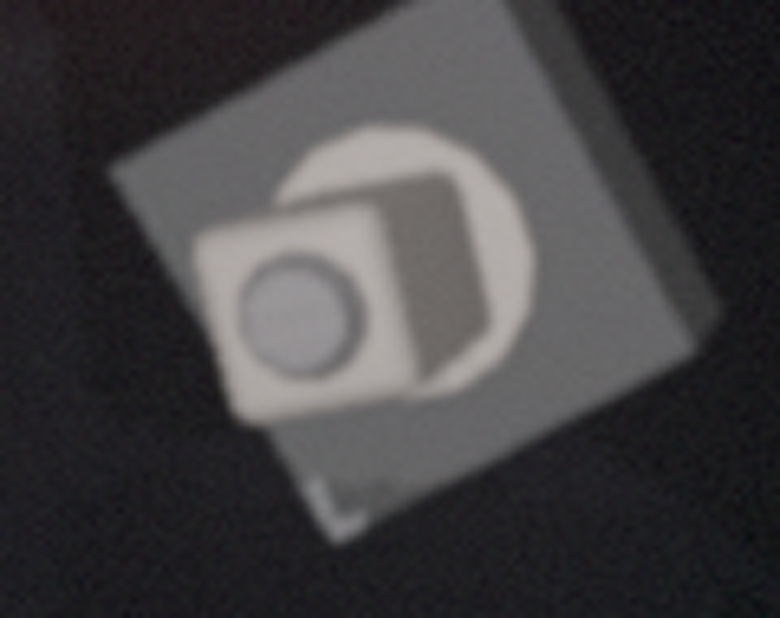

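```bash
python3 - <<'E'
from h import *
w=cam("wrist");s=env.state()
f=lambda p,z:at_z(w,180+p[0]/6.5,140+p[1]/6.5,z)
P=[f(p,97) for p in((197,240),(380,207),(420,385),(243,422))]
print(np.mean(P,0),[ (np.linalg.norm(P[(i+1)%4]-P[i]).round(1),np.degrees(np.arctan2(*(P[(i+1)%4]-P[i])[1::-1])).round(1)) for i in range(4)])
print("flange",f((402,262),47)); print("button",f((298,317),101))
S=[f(p,42) for p in((110,172),(697,352),(337,545))];print(S)
E
```

```text
[469.1030818  269.53971104  97.        ] [(np.float64(22.2), np.float64(-91.8)), (np.float64(21.4), np.float64(177.5)), (np.float64(22.1), np.float64(90.0)), (np.float64(22.1), np.float64(-2.1))]
flange [469.43797093 269.58184285  47.        ]
button [469.42799625 269.84132936 101.        ]
[array([489.5420063 , 307.51244451,  42.        ]), array([448.15301481, 232.98556014,  42.        ]), array([431.32405245, 290.92359847,  42.        ])]
```

Call:
{"name": "apply_moves", "arguments": {"fingers": [0.6,0.6,0.6,0.6,0.6,0.6,0.6,0.6,0.6,0.6,0.6,0.6], "offset": [[0.02,0.03,0],[0.046,0.069,0],[0.046,0.069,0],[0.046,0.069,0],[0.046,0.069,0],[0.046,0.069,0],[0.046,0.069,0],[0.046,0.069,0],[0.046,0.069,0],[0.046,0.069,0],[0.046,0.069,0],[0.046,0.069,0]], "turn": [7,14,21,28,35,42,49,56,63,70,77,84]}}

```text
time: 9.57
tool_pos: [469.0, 270.1, 223.9]
tool_rot: [-180.0, -0.0, 72.6]
ft_force: [-0.6, 0.5, -0.1]
finger_gap: 0.601
finger_force: 0.0
```

Call:
{"name": "apply_moves", "arguments": {"fingers": [0.6,0.6,0.6,0.6,0.6,0.6], "offset": [[0,0,0],[0,0,0],[0,0,0],[0,0,-0.02],[0,0,-0.04],[0,0,-0.04]], "turn": [7,14,16.5,16.5,16.5,16.5]}}

```text
time: 10.07
tool_pos: [467.5, 268.2, 180.7]
tool_rot: [-179.7, 0.2, 88.7]
ft_force: [-0.1, -0.9, 0.3]
finger_gap: 0.597
finger_force: 0.0
```

```bash
python3 - <<'E'
from h import *
s=env.state();print(s["tool_pos"],s["tool_rot"],s["finger_gap"],s["joints"].round() if hasattr(s["joints"],"round") else s["joints"])
E
```

```text
[467.4553997  268.21356565 180.69358896] [-1.79738696e+02  1.63219894e-01  8.87383152e+01] 0.5974864615444716 [ 17.  35. -67. 106.  36.  64. -64.]
```

Call:
{"name": "apply_moves", "arguments": {"fingers": [0.6,0.6,0.6,0.6,0.6,0.6,0.6], "offset": [[0.0015,0.0015,-0.03],[0.0015,0.0015,-0.06],[0.0015,0.0015,-0.09],[0.0015,0.0015,-0.115],[0.0015,0.0015,-0.126],[0.0015,0.0015,-0.126],[0.0015,0.0015,-0.126]], "turn": [0,0,0,0,0,0,0]}}

```text
time: 10.65
tool_pos: [470.6, 272.3, 58.7]
tool_rot: [-180.0, -0.0, 88.8]
ft_force: [0.7, -0.2, 0.3]
finger_gap: 0.6
finger_force: 0.0
```

Call:
{"name": "apply_moves", "arguments": {"fingers": [0,0,0,0,0,0,0], "offset": [[0,0,0],[0,0,0],[0,0,0],[0,0,0],[0,0,0],[0,0,0],[0,0,0]], "turn": [0,0,0,0,0,0,0], "force": 45}}

```text
time: 11.23
tool_pos: [470.7, 271.8, 58.5]
tool_rot: [180.0, 0.0, 88.8]
ft_force: [0.6, -1.3, 3.8]
finger_gap: 0.257
finger_force: 45.0
```

Gripped (23.6 mm). Lifting straight up and checking the blade's orientation.

Call:
{"name": "apply_moves", "arguments": {"fingers": [0,0,0,0,0,0,0,0], "offset": [[0,0,0.012],[0,0,0.03],[0,0,0.055],[0,0,0.085],[0,0,0.12],[0,0,0.14],[0,0,0.14],[0,0,0.14]], "turn": [0,0,0,0,0,0,0,0]}}

```text
time: 11.9
tool_pos: [470.9, 272.0, 199.2]
tool_rot: [179.9, -0.0, 88.8]
ft_force: [0.4, -1.0, -1.2]
finger_gap: 0.26
finger_force: 45.0
```

```bash
python3 - <<'E'
from h import *
s=env.state();print(s["tool_pos"],s["finger_gap"],s["ft_force"])
w=cam("scene");a=cam("wrist");t=np.array(s["tool_pos"])-[0,0,52.5]
print(px(w,t),px(a,t))
u,v=px(w,t).astype(int);A=w["img"][v-60:v+30,u-50:u+50,::-1]
B=a["img"][:,:,::-1]
A=cv2.resize(A,(400,360),interpolation=cv2.INTER_CUBIC);B=cv2.resize(B,(400,300))
B=cv2.copyMakeBorder(B,0,60,0,0,0);cv2.imwrite("pics/k7.png",np.hstack([A,B]))
E
```

```text
[470.85123473 271.96596891 199.21311689] 0.26022972668773414 [ 0.39049856 -1.04006192 -1.17107195]
[246.39688822 326.46968074] [327.84160791 257.01509667]
```

View pics/k7.png

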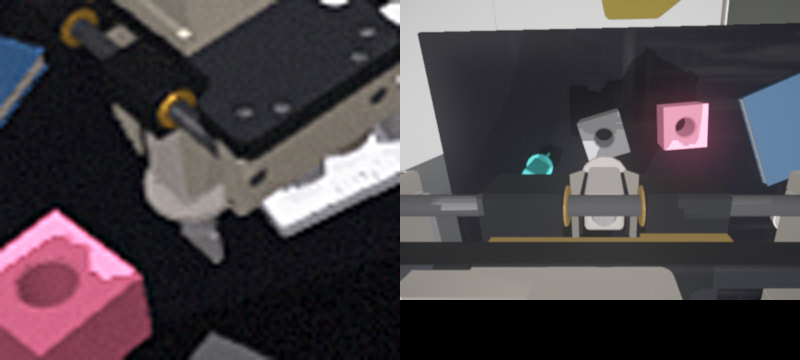

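```bash
python3 - <<'E'
from h import *
s=env.state();w=cam("scene");t=np.array(s["tool_pos"])-[0,0,52.5]
u0,v0=px(w,t).astype(int)
c=lambda p:((px(w,p)-[u0-50,v0-60])*4).round()
th=np.radians(-1.5);ex=np.array([np.cos(th),np.sin(th),0]);ey=np.array([-ex[1],ex[0],0])
for n,e in(("x",ex),("y",ey)):print(n,[c(t+k*e+[0,0,h]).tolist() for k in(-11,11) for h in(0,15)])
g=cv2.cvtColor(w["img"],cv2.COLOR_RGB2GRAY)[v0-8:v0+12,u0-14:u0+14];print(u0,v0);print(g)
E
```

```text
x [[219.0, 257.0], [216.0, 232.0], [185.0, 226.0], [181.0, 202.0]]
y [[223.0, 227.0], [220.0, 202.0], [180.0, 256.0], [176.0, 232.0]]
247 327
[[ 19  12  29  99 146 158 160 159 161 159 162 157 161 161 159 157 156 152
  135 126  95  44  80 127 125 120 102  54]
 [ 18  15   1  36  90 133 147 160 166 161 161 161 160 160 152 135 132 129
  102  28   4   6  24  85 125  93  38   5]
 [ 14  17  15  13   9  54 114 137 132 136 132 134 133 135 129 134 123  91
   52   3  17  20  15  15  16   8   4  13]
 [ 14  22  17  18  14   4   1   9  32  89 119 121 122 118 109  93  89  89
   66  13  15  11  13  14  14  16  19  16]
 [ 20  17  18  21  18  20  15  12   1  82 127 101 101 107 105 102  99  93
   47   4  10  12  14  20  19  13  13  19]
 [ 18  16  19   8  19  24  14  22   9  58 107 111 108 111 107 110 110 101
   49  19   8  19  19  10  15  17  22  14]
 [ 20  17  24  14  22  16  19  15   9  25  80 108 117 114 110 111 127 132
  111  50  16  12  11  11  17  21  19  20]
 [ 17  15  14  18  23  20  14  14  18   4  28  74 110 109 100  97 108 129
  120  54   8  15  20  16  16  18  22  10]
 [ 23  14  16  17  18 
[... 682 characters left out ...]
 14  25  18  19  17  10  16  13  16  20  15  14  11  13  17  14   6   5
    8  15  11  16  15  20  14  18  24  18]
 [ 13  20  17  16  16  16  15  13  19  22  14  15   4  21  20  18  17  17
   11  19  10  18  18  18  16  17  11  16]
 [ 21  18  16  18  18   8  18  17  13  13  13  19  15  20  20  17  19  21
   18  15  17  11  23  24  19  18  15  15]
 [ 10  17  20  24  14  11  21  13  15  23  21  15  13  23  17  22  13  13
   19  18  17  13  22  15  20  14  15  17]
 [ 19  10  19  17  19  26  18  14  21  19  18  21  17  14  17  17  17  15
   11  14   8  18  23  16  17  14  20  17]
 [ 10  15  16   8  16  23  17  16  17  22  14  20  17  14  20  14  22  20
   13  14  20  15  15  14  20  21  16  11]]
```

The bottom edge runs upper-left to lower-right, so the blade lies along world x, i.e. tool yaw − 90°. Moving to hover over screw_a with yaw 78.3.

Call:
{"name": "apply_moves", "arguments": {"fingers": [0,0,0,0,0,0,0,0,0,0,0,0], "offset": [[0.015,-0.03,0],[0.03,-0.065,0],[0.045,-0.1,0],[0.06,-0.14,0],[0.077,-0.18,0],[0.094,-0.22,0],[0.11,-0.26,0],[0.123,-0.287,0],[0.123,-0.287,-0.02],[0.123,-0.287,-0.05],[0.123,-0.287,-0.06],[0.123,-0.287,-0.06]], "turn": [0,-2,-4,-6,-8,-10,-10.5,-10.5,-10.5,-10.5,-10.5,-10.5]}}

```text
time: 13.05
tool_pos: [590.1, -15.5, 133.9]
tool_rot: [-179.6, 0.1, 78.3]
ft_force: [0.2, 0.2, -0.5]
finger_gap: 0.259
finger_force: 45.0
```

```bash
python3 - <<'E'
from h import *
s=env.state();print(s["tool_pos"],s["tool_rot"],s["joints"])
w=cam("wrist");save(w,"w8.png");t=np.array(s["tool_pos"])
g=[572.5,38.5,np.radians(-11.7)]
print("heads pred",px(w,gw(g,(32,-50,43))),px(w,gw(g,(32,-95,43))),"tip",px(w,t-[0,0,52.5]),"flange ctr pred",px(w,t-[0,0,12]))
for d in env.masks_of("head_a","wrist")+env.masks_of("key_grip","wrist"):print(d["score"],d["rect"])
cv2.imwrite("pics/w8c.png",cv2.resize(w["img"][100:400,160:560,::-1],None,fx=2,fy=2))
E
```

```text
[590.05834718 -15.46819238 133.85459161] [-1.79551246e+02  5.60543871e-02  7.83185819e+01] [ 41.25963933  41.50173007 -59.98644937 101.09395458  40.2167451
  62.3654801  -44.4976624 ]
heads pred [333.26345693 240.93415168] [332.9456655  299.74049876] tip [327.49918503 257.43956686] flange ctr pred [327.09436036 283.57822654]
0.97 [331.2, 235.6, 39.9, 33.4]
0.89 [326.4, 308.4, 66.5, 119.4]
0.69 [269.1, 46.5, 67.9, 67.8]
```

View pics/w8c.png

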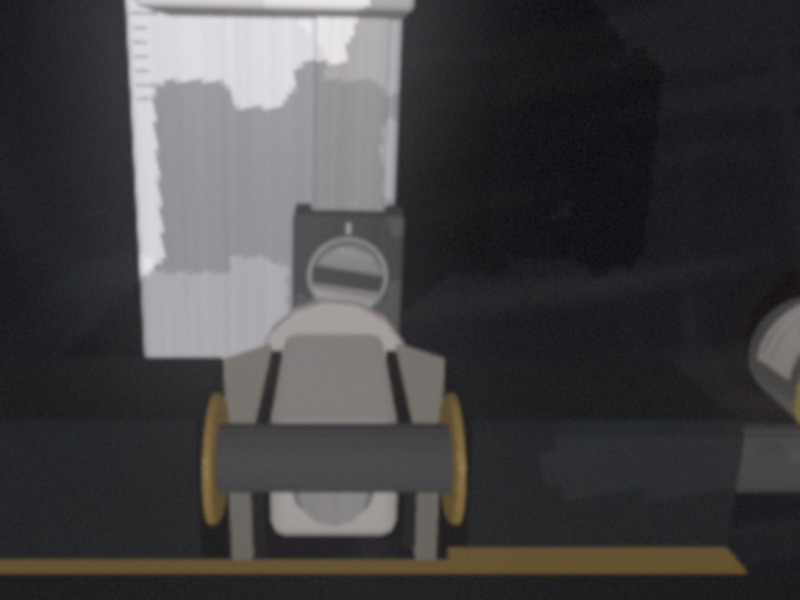

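The wrist view shows screw_a's head centre near px (333,238). Its slot is tilted about 9° clockwise from the gauge's x, so the screw starts slightly turned. The flange's front edge is at row 251. Measuring precisely.

```bash
cat > m.py <<'E'
from h import *
def look(c0=(333.5,238.5),r=15,dz=52.5):
    s=env.state();w=cam("wrist");t=np.array(s["tool_pos"]);yaw=np.radians(s["tool_rot"][2])
    g=cv2.cvtColor(w["img"],cv2.COLOR_RGB2GRAY)
    tx=np.array([np.cos(yaw),np.sin(yaw),0]);ty=np.array([np.sin(yaw),-np.cos(yaw),0])
    rim=px(w,t+19*tx-[0,0,dz-41]);print("tool",t.round(1),np.degrees(yaw).round(2),"pred flange front px",rim)
    col=g[225:300,int(round(rim[0]))];print("column from 225:",col.tolist())
    return s,w,g,t,tx,ty
E
python3 - <<'E'
from m import *
s,w,g,t,tx,ty=look()
print(g[212:256:1,308:360:2])
np.save("g.npy",g)
E
```

```text
tool [593.6 -14.  138.7] 78.38 pred flange front px [326.90207627 247.30006348]
column from 225: [127, 138, 142, 139, 135, 133, 133, 131, 130, 129, 120, 104, 88, 78, 72, 75, 74, 76, 79, 94, 111, 123, 127, 130, 131, 130, 138, 151, 157, 158, 158, 158, 159, 158, 158, 157, 156, 158, 157, 157, 156, 150, 136, 125, 123, 121, 122, 123, 122, 122, 122, 124, 123, 123, 124, 121, 123, 122, 122, 123, 123, 123, 124, 123, 123, 123, 124, 123, 123, 122, 122, 123, 123, 123, 123]
[[ 79  77  78 ...  74  42  34]
 [ 79  80  79 ...  76  42  37]
 [ 78  82  80 ...  71  42  33]
 ...
 [111 119 127 ...  50  40  40]
 [126 134 142 ...  53  39  43]
 [138 147 155 ...  55  41  47]]
```

```bash
cat > m2.py <<'E'
from m import *
def meas(slotrow=240,c=333):
    s,w,g,t,tx,ty=look()
    o=None
    f=lambda k:px(w,t+k*tx-[0,0,16.5])[1]
    gg=g.astype(float)
    print("rows flange bottom rim pred per offset",[round(f(19+k),2) for k in(-3,-2,-1,0)],"K",w["K"][1])
    # slot centre by column
    X=[];Y=[]
    for u in range(c-14,c+15,1):
        colv=gg[slotrow-12:slotrow+9,u]; wt=np.clip(105-colv,0,None)
        if wt.sum()>80: X.append(u);Y.append((wt*np.arange(slotrow-12,slotrow+9)).sum()/wt.sum())
    P=np.array([at_z(w,u,v,39) for u,v in zip(X,Y)]);p=np.polyfit(X,Y,1);print("slot px fit",p,np.std(np.polyval(p,X)-Y),X[0],X[-1])
    d=P[-1]-P[0];v=[np.polyval(p,u) for u in(c-12,c+12)];A=at_z(w,c-12,v[0],39);B=at_z(w,c+12,v[1],39)
    ang=np.degrees(np.arctan2(*(B-A)[1::-1]));print("slot world angle",ang)
    return s,w,g,t,tx,ty,p
E
python3 - <<'E'
from m2 import *
s,w,g,t,tx,ty,p=meas()
for r in (224,228,232):print(r,g[r,300:370].tolist())
print("col333",g[205:260,333].tolist())
E
```

```text
tool [594.1 -14.1 139.2] 78.37 pred flange front px [326.87083138 247.29883593]
column from 225: [126, 137, 140, 139, 134, 133, 131, 131, 128, 126, 122, 106, 86, 75, 72, 75, 75, 76, 78, 93, 111, 121, 128, 131, 129, 129, 138, 150, 158, 158, 156, 157, 156, 157, 158, 157, 157, 157, 156, 156, 154, 148, 134, 125, 122, 124, 123, 122, 122, 122, 122, 122, 121, 123, 120, 121, 121, 122, 122, 124, 123, 125, 121, 123, 121, 123, 123, 121, 122, 122, 122, 123, 124, 121, 123]
rows flange bottom rim pred per offset [np.float64(250.13), np.float64(248.21), np.float64(246.28), np.float64(244.34)] K [  0.         369.06303197 236.26233129]
slot px fit [-2.81025289e-02  2.49570070e+02] 2.2422387235601517 319 347
slot world angle -9.989437736106725
224 [106, 82, 78, 81, 79, 78, 77, 82, 77, 81, 80, 79, 85, 94, 110, 121, 128, 124, 120, 111, 109, 109, 114, 113, 117, 114, 114, 114, 115, 113, 112, 111, 107, 105, 109, 112, 118, 119, 118, 107, 94, 82, 73, 71, 72, 72, 71, 72, 72, 73, 71, 74, 70, 60, 48, 39, 37, 38, 34, 29, 34, 33, 34, 33, 32, 28, 32, 31, 34, 31]
228 [105, 80, 77, 81, 80, 77, 78, 77, 80, 88, 103, 
[... 154 characters left out ...]
 121, 107, 85, 76, 72, 71, 73, 73, 77, 75, 73, 62, 49, 39, 37, 34, 34, 37, 34, 33, 34, 32, 35, 30, 26, 33, 29, 32]
232 [104, 81, 78, 79, 77, 79, 78, 83, 104, 124, 126, 113, 112, 119, 128, 130, 131, 130, 129, 130, 130, 132, 129, 128, 130, 129, 131, 131, 132, 130, 129, 129, 130, 130, 131, 131, 130, 130, 132, 129, 118, 113, 116, 126, 128, 108, 84, 72, 72, 72, 72, 73, 67, 59, 47, 36, 35, 34, 34, 35, 33, 32, 36, 34, 32, 31, 31, 34, 32, 30]
col333 [140, 127, 101, 76, 71, 71, 73, 76, 75, 78, 73, 77, 75, 74, 79, 93, 111, 120, 113, 105, 110, 118, 127, 135, 137, 135, 132, 130, 129, 127, 126, 120, 106, 87, 75, 74, 72, 73, 75, 78, 95, 114, 121, 126, 128, 126, 129, 142, 154, 159, 157, 157, 158, 156, 156]
```

```bash
python3 - <<'E'
from m import *
s,w,g,t,tx,ty=look()
g=g.astype(float);X=[];Y=[]
for u in range(316,340):
    a=g[226:256,u];c=int(round(240.2+.16*(u-327)))-226
    # half-level crossings around slot (level 100)
    i=c
    while a[i]<100:i-=1
    j=c
    while a[j]<100:j+=1
    up=i+(a[i]-100)/(a[i]-a[i+1]);dn=j-(a[j]-100)/(a[j]-a[j-1]);X.append(u);Y.append(226+(up+dn)/2)
p=np.polyfit(X,Y,1);print(p,np.std(np.polyval(p,X)-Y),np.polyval(p,326.7))
A,B=[at_z(w,u,np.polyval(p,u),40) for u in(317,339)];print("slot angle",np.degrees(np.arctan2(*(B-A)[1::-1])))
for row in(239.8,240.2):
    h=at_z(w,326.7,row,43);d=h-(t-2.0*tx);print("head",h,"d along tx,ty",d@tx,d@ty)
E
```

```text
tool [594.2 -14.3 139.4] 78.35 pred flange front px [326.85717351 247.29595949]
column from 225: [133, 138, 140, 138, 134, 134, 133, 130, 129, 125, 117, 100, 83, 74, 73, 76, 74, 74, 82, 99, 117, 123, 129, 134, 132, 130, 140, 151, 158, 159, 158, 156, 158, 157, 156, 158, 157, 158, 156, 157, 157, 149, 134, 126, 122, 121, 122, 123, 123, 121, 122, 122, 122, 122, 122, 122, 122, 121, 123, 123, 120, 124, 123, 122, 122, 122, 123, 124, 121, 123, 122, 122, 122, 122, 125]
[1.53298680e-01 1.89877655e+02] 0.043256076402370176 239.96033389585872
slot angle -20.739501508580283
head [594.14596128 -15.63531975  43.        ] d along tx,ty 0.6701074437124765 0.17334885785407858
head [594.08570957 -15.92781794  43.        ] d along tx,ty 0.37146809461261904 0.17339485188827677
```

Call:
{"name": "apply_moves", "arguments": {"fingers": [0,0,0,0,0,0,0,0,0,0], "offset": [[0,0.0005,0],[0,0.0005,-0.01],[0,0.0005,-0.022],[0,0.0005,-0.034],[0,0.0005,-0.038],[0,0.0005,-0.041],[0,0.0005,-0.0435],[0,0.0005,-0.046],[0,0.0005,-0.049],[0,0.0005,-0.049]], "turn": [-5,-9.1,-9.1,-9.1,-9.1,-9.1,-9.1,-9.1,-9.1,-9.1]}}

```text
time: 14.18
tool_pos: [593.8, -14.5, 89.5]
tool_rot: [180.0, -0.0, 69.2]
ft_force: [-0.1, -0.3, 0.1]
finger_gap: 0.257
finger_force: 45.0
```

Call:
{"name": "apply_moves", "arguments": {"fingers": [0,0,0], "offset": [[0,0,0],[0,0,0],[0,0,0]], "turn": [0,0,0]}}

```text
time: 14.43
tool_pos: [593.8, -14.5, 89.4]
tool_rot: [179.9, -0.0, 69.2]
ft_force: [-0.3, 0.2, 2.0]
finger_gap: 0.261
finger_force: 45.0
```

Blade is in the slot (tip ≈ 37 mm, no contact load). Turning clockwise and compensating for the 2 mm axis offset.

Call:
{"name": "apply_moves", "arguments": {"fingers": [0,0,0,0,0,0,0,0,0,0,0,0], "offset": [[0.0002,-0.0001,0],[0.0004,-0.0002,0],[0.0006,-0.0004,0],[0.0008,-0.0006,0],[0.0009,-0.0008,0],[0.0011,-0.001,0],[0.0011,-0.0012,0],[0.0012,-0.0014,0],[0.0013,-0.0016,0],[0.0013,-0.0019,0],[0.0012,-0.0021,0],[0.0012,-0.0024,0]], "turn": [-7,-14,-21,-28,-35,-42,-49,-56,-63,-70,-77,-81]}}

```text
time: 15.43
tool_pos: [595.3, -16.4, 89.4]
tool_rot: [-179.9, -0.1, -12.1]
ft_force: [0.5, 0.8, 0.9]
finger_gap: 0.258
finger_force: 45.0
```

Call:
{"name": "apply_moves", "arguments": {"fingers": [0,0,0,0], "offset": [[0,0,0],[0,0,0],[0,0,0],[0,0,0]], "turn": [-3,-6,-6,-6]}}

```text
time: 15.77
tool_pos: [595.3, -16.6, 89.4]
tool_rot: [-180.0, -0.1, -17.7]
ft_force: [0.7, 1.1, 2.0]
finger_gap: 0.261
finger_force: 45.0
```

```bash
python3 - <<'E'
from h import *
s=env.state();print(s["tool_pos"],s["tool_rot"],s["ft_force"],s["wrist_torque"],s["joints"])
E
```

```text
[595.33857587 -16.56473486  89.41808674] [-1.79951433e+02 -8.68699538e-02 -1.76982915e+01] [0.71740552 1.12181738 1.97940434] [ 0.3925978  -0.3198186   0.00149439] [  26.14485157   35.68041317  -36.25511976  102.70838247   26.62089315
   50.29585471 -130.05401839]
```

Call:
{"name": "apply_moves", "arguments": {"fingers": [0,0,0,0,0], "offset": [[0,0,0],[0,0,0],[0,0,0],[0,0,0],[0,0,0]], "turn": [-3,-6,-8,-8,-8]}}

```text
time: 16.18
tool_pos: [595.3, -16.8, 89.4]
tool_rot: [-180.0, -0.1, -25.7]
ft_force: [1.2, 1.2, 3.3]
finger_gap: 0.258
finger_force: 45.0
```

```bash
python3 - <<'E'
from h import *
s=env.state();print(s["tool_pos"],s["tool_rot"],s["ft_force"],s["wrist_torque"],s["joints"])
E
```

```text
[595.28758414 -16.80673084  89.39555265] [-1.79950595e+02 -7.34675641e-02 -2.56695942e+01] [1.23388609 1.24393516 3.25438284] [ 0.3621569  -0.35854644  0.23539557] [  24.87488299   35.15849422  -34.42554647  102.7501353    25.2017856
   49.8445653  -136.9092762 ]
```

Stop reached (torque 0.24 N·m). Unloading, lifting, and moving to hover over screw_b, which is 45 mm further along −y.

Call:
{"name": "apply_moves", "arguments": {"fingers": [0,0,0,0,0,0,0,0,0,0,0,0], "offset": [[0,0,0],[0,0,0.004],[0,0,0.012],[0,0,0.03],[0,0,0.05],[-0.0099,-0.0411,0.05],[-0.0099,-0.0411,0.05],[-0.0099,-0.0411,0.05],[-0.0099,-0.0411,0.05],[-0.0099,-0.0411,0.05],[-0.0099,-0.0411,0.05],[-0.0099,-0.0411,0.05]], "turn": [6,6,6,6,13,20,27,34,41,48,55,62]}}

```text
time: 17.18
tool_pos: [583.5, -58.8, 138.9]
tool_rot: [-179.9, 0.1, 36.4]
ft_force: [-0.2, 0.8, -1.1]
finger_gap: 0.263
finger_force: 45.0
```

Call:
{"name": "apply_moves", "arguments": {"fingers": [0,0,0,0,0,0,0,0,0,0,0,0], "offset": [[0,0,0],[0,0,0],[0,0,0],[0,0,0],[0,0,0],[0,0,0],[0,0,0],[0,0,0],[0,0,0],[0,0,0],[0,0,0],[0,0,0]], "turn": [7,14,21,28,35,42,42,42,42,42,42,42]}}

```text
time: 18.18
tool_pos: [584.6, -58.2, 139.1]
tool_rot: [180.0, 0.0, 78.1]
ft_force: [0.4, 0.5, -1.8]
finger_gap: 0.259
finger_force: 45.0
```

```bash
python3 - <<'E'
from m import *
s,w,g,t,tx,ty=look();save(w,"w9.png")
G=[572.5,38.5,np.radians(-11.7)]
for d in env.masks_of("head_a","wrist"):print(d["score"],d["rect"])
cv2.imwrite("pics/w9c.png",cv2.resize(w["img"][120:320,230:430,::-1],None,fx=3,fy=3))
E
```

```text
tool [584.6 -58.2 139.1] 78.12 pred flange front px [326.90761016 247.28308206]
column from 225: [121, 130, 134, 132, 129, 127, 124, 123, 122, 119, 110, 95, 78, 71, 69, 68, 69, 71, 76, 97, 111, 118, 121, 128, 125, 124, 131, 144, 152, 151, 151, 150, 151, 151, 150, 151, 150, 149, 150, 151, 149, 143, 128, 119, 115, 116, 117, 117, 116, 118, 117, 117, 117, 115, 117, 115, 116, 115, 116, 115, 116, 116, 116, 117, 117, 116, 118, 117, 118, 118, 117, 116, 117, 116, 116]
0.8 [325.1, 178.2, 41.8, 40.1]
```

View pics/w9c.png

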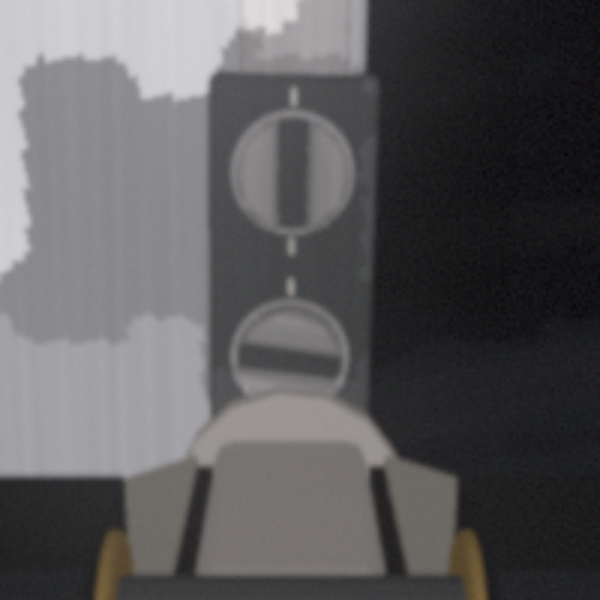

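Screw_a's slot, at crop (293,172), is in line with the white marks, so it is locked. Screw_b's slot is tilted about 5° at crop (290,359). Now the numbers for b.

```bash
cat > m3.py <<'E'
from m import *
s,w,g,t,tx,ty=look()
g=g.astype(float);X=[];Y=[]
for u in range(315,338):
    a=g[226:256,u];c=14
    i=c
    while a[i]<97:i-=1
    j=c
    while a[j]<97:j+=1
    up=i+(a[i]-97)/(a[i]-a[i+1]);dn=j-(a[j]-97)/(a[j]-a[j-1]);X.append(u);Y.append(226+(up+dn)/2)
p=np.polyfit(X,Y,1)
for r in(224,228,232):
    row=g[r,300:365];L=row[:26].argmax()+300;R_=row[32:].argmax()+332;print(r,row.astype(int).tolist());print(L,R_,(L+R_)/2)
c=326.7
print(p,np.std(np.polyval(p,X)-Y),np.polyval(p,c))
A,B=[at_z(w,u,np.polyval(p,u),40) for u in(317,337)];print("slot angle",np.degrees(np.arctan2(*(B-A)[1::-1])))
h=at_z(w,c,np.polyval(p,c),43);d=h-(t-2.0*tx);print("head",h,"d tx,ty",d@tx,d@ty)
E
python3 m3.py
```

```text
tool [584.7 -58.2 139. ] 78.15 pred flange front px [326.90701427 247.28503343]
column from 225: [122, 129, 133, 132, 129, 128, 125, 121, 123, 120, 112, 98, 78, 71, 69, 70, 71, 71, 75, 93, 110, 117, 122, 125, 126, 123, 131, 143, 151, 151, 151, 149, 151, 150, 150, 152, 150, 150, 151, 150, 149, 141, 128, 118, 116, 117, 115, 118, 116, 115, 115, 115, 117, 117, 117, 116, 117, 117, 116, 115, 117, 118, 115, 117, 118, 116, 116, 116, 115, 116, 117, 118, 117, 115, 117]
224 [86, 76, 74, 75, 73, 74, 73, 71, 72, 72, 74, 75, 88, 102, 115, 121, 119, 114, 105, 102, 103, 106, 109, 111, 115, 113, 113, 115, 110, 110, 106, 102, 100, 99, 101, 107, 114, 117, 113, 100, 84, 73, 68, 66, 67, 68, 66, 65, 68, 67, 67, 65, 59, 52, 39, 32, 31, 32, 33, 31, 30, 30, 28, 31, 28]
315 337 326.0
228 [87, 74, 74, 72, 74, 71, 73, 72, 78, 91, 111, 121, 120, 114, 113, 112, 118, 124, 126, 129, 128, 130, 129, 130, 132, 130, 130, 132, 132, 132, 133, 132, 129, 125, 124, 122, 118, 113, 102, 100, 109, 119, 113, 90, 74, 66, 64, 66, 67, 67, 66, 65, 59, 50, 37, 29, 31, 31, 33, 34, 30, 32, 32, 31, 33]
324 332 328.0
232 [87, 73, 73, 73, 75, 72, 76, 91, 115, 121, 109, 105, 111, 120, 122, 124, 125, 124, 124, 124, 124, 124, 124, 124, 123, 123, 123, 121, 123, 123, 123, 124, 124, 120, 123, 122, 124, 123, 122, 118, 110, 106, 113, 120, 116, 90, 73, 69, 68, 66, 66, 65, 60, 48, 36, 32, 28, 28, 33, 29, 33, 31, 29, 28, 28]
316 332 324.0
[1.34910749e-01 1.96013252e+02] 0.04419124759157087 240.08859390258039
slot angle -19.841777263915123
head [584.3499631  -59.68806051  43.        ] d tx,ty 0.48508251792557483 -0.01977681721048504
```

Call:
{"name": "apply_moves", "arguments": {"fingers": [0,0,0,0,0,0,0,0,0,0,0], "offset": [[0,0.0005,0],[0,0.0005,-0.01],[0,0.0005,-0.022],[0,0.0005,-0.034],[0,0.0005,-0.038],[0,0.0005,-0.041],[0,0.0005,-0.0435],[0,0.0005,-0.046],[0,0.0005,-0.049],[0,0.0005,-0.049],[0,0.0005,-0.049]], "turn": [-5,-8,-8,-8,-8,-8,-8,-8,-8,-8,-8]}}

```text
time: 19.25
tool_pos: [584.7, -57.8, 90.0]
tool_rot: [180.0, 0.0, 70.2]
ft_force: [0.1, -0.0, -1.5]
finger_gap: 0.259
finger_force: 45.0
```

Call:
{"name": "apply_moves", "arguments": {"fingers": [0,0,0,0,0,0,0,0,0,0,0,0], "offset": [[0.0002,-0.0001,0],[0.0004,-0.0002,0],[0.0006,-0.0004,0],[0.0008,-0.0006,0],[0.0009,-0.0008,0],[0.0011,-0.001,0],[0.0011,-0.0012,0],[0.0012,-0.0014,0],[0.0013,-0.0016,0],[0.0013,-0.0019,0],[0.0012,-0.0021,0],[0.0012,-0.0024,0]], "turn": [-7,-14,-21,-28,-35,-42,-49,-56,-63,-70,-77,-82]}}

```text
time: 20.25
tool_pos: [585.5, -60.2, 89.9]
tool_rot: [180.0, 0.0, -12.2]
ft_force: [-0.4, 0.5, -3.3]
finger_gap: 0.257
finger_force: 45.0
```

Call:
{"name": "apply_moves", "arguments": {"fingers": [0,0,0,0,0,0], "offset": [[0,0,0],[0,0,0],[0,0,0],[0,0,0],[0,0,0],[0,0,0]], "turn": [-5,-10,-14,-14,-14,-14]}}

```text
time: 20.75
tool_pos: [585.5, -60.5, 89.9]
tool_rot: [180.0, 0.0, -25.7]
ft_force: [-1.2, -2.1, -2.0]
finger_gap: 0.255
finger_force: 45.0
```

```bash
python3 - <<'E'
from h import *
s=env.state();print(s["tool_pos"],s["tool_rot"],s["ft_force"],s["wrist_torque"],s["joints"])
E
```

```text
[585.54721169 -60.48433761  89.87602823] [ 1.79954211e+02  1.36207151e-02 -2.56900268e+01] [-1.2436782  -2.11828255 -1.99494602] [-0.46069482  0.20194166  0.22065053] [  28.65754352   34.34054322  -33.55734441  103.65853109   24.31002158
   49.36531436 -132.14575502]
```

Call:
{"name": "apply_moves", "arguments": {"fingers": [0,0,0,0,0,0,0,0,0,0,0,0], "offset": [[0,0,0],[0,0,0.004],[0,0,0.012],[0,0,0.03],[0,0,0.05],[-0.007,-0.03,0.05],[-0.007,-0.03,0.05],[-0.007,-0.03,0.05],[-0.007,-0.03,0.05],[-0.007,-0.03,0.05],[-0.007,-0.03,0.05],[-0.007,-0.03,0.05]], "turn": [6,6,6,6,13,20,27,34,41,48,55,62]}}

```text
time: 21.75
tool_pos: [579.5, -90.0, 141.1]
tool_rot: [180.0, -0.1, 36.4]
ft_force: [0.3, 0.0, -2.2]
finger_gap: 0.259
finger_force: 45.0
```

Call:
{"name": "apply_moves", "arguments": {"fingers": [0,0,0,0,0,0,0,0], "offset": [[0,0,0],[0,0,0],[0,0,0],[0,0,0],[0,0,0],[0,0,0],[0,0,0],[0,0,0]], "turn": [7,14,21,28,35,42,42,42]}}

```text
time: 22.42
tool_pos: [579.2, -90.1, 140.5]
tool_rot: [180.0, -0.0, 77.9]
ft_force: [0.3, -0.5, -1.2]
finger_gap: 0.262
finger_force: 45.0
```

```bash
python3 - <<'E'
from m import *
s,w,g,t,tx,ty=look();save(w,"w10.png");print(s["joints"])
for n,h in(("a",(594.1,-15.8)),("b",(584.4,-59.8))):
    c=px(w,[*h,42]);print(n,c)
    m=np.zeros(g.shape,np.uint8);cv2.circle(m,tuple(int(round(v)) for v in c),14,1,-1)
    yy,xx=np.nonzero((m>0)&(g<95));P=np.stack([xx,yy],1).astype(float);q=P-P.mean(0);e,v=np.linalg.eigh(q.T@q)
    print(len(P),P.mean(0),np.sqrt(e/len(P)),"angle px",np.degrees(np.arctan2(v[1,1],v[0,1])))
cm=env.masks_of("jaw","wrist");print([d["rect"] for d in cm])
E
```

```text
tool [579.2 -90.1 140.5] 77.87 pred flange front px [326.89432985 247.29555431]
column from 225: [116, 131, 136, 135, 136, 136, 136, 140, 144, 152, 159, 163, 161, 163, 162, 162, 163, 162, 162, 161, 162, 163, 162, 155, 138, 127, 131, 143, 149, 149, 150, 149, 149, 147, 150, 149, 148, 149, 149, 150, 148, 141, 128, 118, 116, 115, 115, 115, 115, 116, 114, 114, 114, 114, 114, 115, 115, 116, 115, 115, 115, 116, 116, 117, 116, 115, 114, 116, 117, 115, 115, 116, 115, 115, 114]
[ 48.38634304  39.4015574  -58.76558949 101.90373847  38.24406604
  61.16325693 -36.39733361]
a [325.09427363 128.02926145]
155 [325.32258065 132.85806452] [2.48429768 5.24504649] angle px 97.42613485326723
b [324.81409145 195.01468694]
285 [324.25263158 195.27017544] [3.01619298 7.81659106] angle px 91.56438615353784
[[326.1, 46.5, 39.7, 92.9]]
```

```bash
python3 - <<'E'
import cv2,numpy as np
g=cv2.imread("pics/w10.png",0).astype(int)
for r in range(114,144,3):print(r,g[r,306:346].tolist())
E
```

```text
114 [132, 133, 144, 170, 189, 193, 192, 195, 203, 209, 209, 203, 183, 157, 134, 128, 129, 131, 131, 129, 126, 126, 120, 110, 108, 118, 132, 145, 148, 150, 147, 149, 149, 143, 126, 103, 92, 85, 85, 87]
117 [133, 165, 194, 202, 198, 204, 220, 225, 222, 216, 210, 199, 175, 153, 139, 132, 132, 131, 130, 130, 126, 125, 116, 100, 96, 115, 134, 144, 151, 156, 157, 157, 154, 148, 143, 144, 134, 107, 90, 87]
120 [194, 199, 198, 211, 224, 227, 227, 225, 219, 213, 209, 199, 180, 150, 127, 123, 129, 131, 132, 128, 126, 121, 118, 101, 102, 115, 131, 146, 149, 152, 156, 159, 160, 161, 157, 152, 150, 144, 117, 94]
123 [204, 196, 207, 220, 227, 227, 226, 222, 217, 212, 208, 198, 179, 146, 119, 122, 128, 123, 111, 99, 94, 88, 84, 85, 97, 117, 132, 142, 149, 152, 154, 157, 161, 161, 162, 154, 146, 145, 144, 127]
126 [187, 194, 210, 220, 226, 227, 225, 221, 215, 211, 206, 196, 175, 145, 115, 107, 105, 101, 95, 89, 90, 86, 86, 85, 96, 116, 132, 145, 148, 150, 153, 155, 159, 161, 162, 156, 147, 139, 145, 142]
129 [178, 190, 203, 217, 225, 226, 222, 219, 214, 210, 204, 187, 154, 123, 100, 91, 91, 91, 91, 
[... 177 characters left out ...]
, 90, 89, 90, 91, 89, 88, 87, 87, 92, 105, 117, 132, 144, 146, 150, 152, 152, 157, 161, 159, 154, 143, 135, 143, 142]
135 [127, 120, 126, 136, 140, 141, 143, 146, 151, 153, 151, 146, 135, 120, 100, 89, 89, 90, 89, 88, 88, 85, 84, 86, 97, 117, 130, 142, 147, 151, 152, 154, 156, 159, 159, 151, 135, 133, 141, 129]
138 [124, 126, 124, 133, 139, 137, 136, 137, 141, 149, 150, 146, 136, 118, 98, 89, 89, 90, 89, 89, 87, 86, 84, 85, 100, 118, 132, 141, 148, 148, 150, 152, 156, 160, 157, 144, 141, 144, 130, 101]
141 [98, 119, 127, 129, 126, 127, 133, 134, 136, 144, 148, 143, 134, 116, 100, 91, 89, 87, 86, 85, 83, 83, 80, 86, 101, 118, 133, 141, 147, 149, 150, 150, 147, 143, 137, 136, 127, 109, 91, 82]
```

Both slots run along the slide, so both screws are locked. Carrying the key back to the pose where it was picked up, TCP (470.7, 271.9), yaw 88.8.

Call:
{"name": "apply_moves", "arguments": {"fingers": [0,0,0,0,0,0,0,0,0,0,0,0], "offset": [[0,0,0.03],[0,0.01,0.06],[-0.01,0.045,0.06],[-0.02,0.08,0.06],[-0.03,0.12,0.06],[-0.045,0.16,0.06],[-0.06,0.2,0.06],[-0.07,0.24,0.06],[-0.08,0.28,0.06],[-0.095,0.32,0.06],[-0.1085,0.35,0.06],[-0.1085,0.362,0.06]], "turn": [0,2,4,6,8,10.9,10.9,10.9,10.9,10.9,10.9,10.9]}}

```text
time: 23.52
tool_pos: [465.8, 278.5, 201.3]
tool_rot: [180.0, -0.2, 89.4]
ft_force: [0.2, 0.0, -0.6]
finger_gap: 0.26
finger_force: 45.0
```

Call:
{"name": "apply_moves", "arguments": {"fingers": [0,0,0,0,0,0], "offset": [[0,0,0],[0,0,0],[0,0,0],[0,0,0],[0,0,0],[0,0,0]], "turn": [0,0,0,0,0,0]}}

```text
time: 24.02
tool_pos: [471.0, 270.5, 199.8]
tool_rot: [-180.0, 0.0, 88.9]
ft_force: [-0.3, 0.1, -1.0]
finger_gap: 0.26
finger_force: 45.0
```

Call:
{"name": "apply_moves", "arguments": {"fingers": [0,0,0,0,0,0,0,0,0,0,0,0], "offset": [[-0.0003,0.0013,-0.02],[-0.0003,0.0013,-0.045],[-0.0003,0.0013,-0.07],[-0.0003,0.0013,-0.09],[-0.0003,0.0013,-0.1],[-0.0003,0.0013,-0.108],[-0.0003,0.0013,-0.116],[-0.0003,0.0013,-0.124],[-0.0003,0.0013,-0.131],[-0.0003,0.0013,-0.137],[-0.0003,0.0013,-0.14],[-0.0003,0.0013,-0.14]], "turn": [0,0,0,0,0,0,0,0,0,0,0,0]}}

```text
time: 25.02
tool_pos: [469.9, 273.0, 59.4]
tool_rot: [-180.0, 0.0, 89.1]
ft_force: [0.1, 0.0, -0.8]
finger_gap: 0.257
finger_force: 45.0
```

Call:
{"name": "apply_moves", "arguments": {"fingers": [0,0,0,0], "offset": [[0,0,0],[0,0,0],[0,0,0],[0,0,0]], "turn": [0,0,0,0]}}

```text
time: 25.35
tool_pos: [470.3, 273.3, 60.3]
tool_rot: [180.0, -0.0, 89.1]
ft_force: [0.0, 0.3, -2.3]
finger_gap: 0.259
finger_force: 45.0
```

Call:
{"name": "apply_moves", "arguments": {"fingers": [0,0,0,0], "offset": [[0,-0.001,-0.001],[0,-0.001,-0.002],[0,-0.001,-0.002],[0,-0.001,-0.002]], "turn": [0,0,0,0]}}

```text
time: 25.68
tool_pos: [470.3, 272.0, 58.4]
tool_rot: [180.0, 0.0, 89.1]
ft_force: [-0.6, -1.4, 5.8]
finger_gap: 0.261
finger_force: 45.0
```

Call:
{"name": "apply_moves", "arguments": {"fingers": [0.35,0.45,0.6,0.6,0.6,0.6,0.6,0.6,0.6], "offset": [[0,0,0],[0,0,0],[0,0,0],[0,0,0],[0,0,0],[0,0,0],[0,0,0],[0,0,0],[0,0,0]], "turn": [0,0,0,0,0,0,0,0,0]}}

```text
time: 26.43
tool_pos: [470.0, 272.2, 57.9]
tool_rot: [-180.0, -0.0, 89.1]
ft_force: [0.2, 0.1, -0.4]
finger_gap: 0.603
finger_force: 0.0
```

Seated (5.8 N contact, then released). Rising clear to the first key-viewing pose and checking everything numerically.

Call:
{"name": "apply_moves", "arguments": {"fingers": [0.6,0.6,0.6,0.6,0.6,0.6,0.6,0.6,0.6,0.6,0.6,0.6], "offset": [[0,0,0.02],[0,0,0.05],[0,0,0.09],[0,0,0.13],[0,0,0.165],[-0.03,-0.06,0.165],[-0.03,-0.1,0.165],[-0.03,-0.1,0.165],[-0.03,-0.1,0.165],[-0.03,-0.1,0.165],[-0.03,-0.1,0.165],[-0.03,-0.1,0.165]], "turn": [0,0,0,0,0,-7,-14,-20,-20,-20,-20,-20]}}

```text
time: 27.43
tool_pos: [440.2, 173.6, 223.2]
tool_rot: [-180.0, -0.1, 69.2]
ft_force: [-0.4, -0.5, -0.0]
finger_gap: 0.601
finger_force: 0.0
```

```bash
python3 - <<'E'
from h import *
for c in("wrist","scene","top"):
    w=cam(c);save(w,"f_%s.png"%c)
    if c=="wrist":print(env.state()["tool_pos"],env.state()["tool_rot"])
    for n in("key_grip","stand","core_mid","jaw","vial_1","crucible_1","reagent_2"):
        print(c,n,[(round(d["score"],2),np.round(d["rect"],1).tolist()) for d in env.masks_of(n,c)][:3])
    for nm,p in(("button",(469.4,269.7,101)),("flange",(469.4,269.7,47))):print(nm,px(w,p))
    # core vs gauge: expected snug position of core rel. to anvil
    g=[571.8,38.9,np.radians(-11.7)]
    print("core expected",px(w,gw(g,(-10,71,34.5))))
E
```

```text
[440.04743833 173.77970104 223.12463518] [-1.79980092e+02 -7.91962270e-02  6.92466947e+01]
wrist key_grip [(0.72, [317.4, 95.5, 44.1, 49.1]), (0.6, [235.3, 183.0, 49.8, 43.8])]
wrist stand [(0.93, [436.8, 47.0, 98.4, 88.9]), (0.78, [322.3, 99.9, 91.0, 100.6])]
wrist core_mid [(0.7, [488.0, 227.3, 57.7, 38.2])]
wrist jaw [(0.84, [506.8, 253.3, 105.9, 47.4])]
wrist vial_1 [(0.89, [364.7, 302.1, 20.0, 21.5])]
wrist crucible_1 [(0.45, [637.1, 136.4, 5.7, 23.6])]
wrist reagent_2 []
button [317.31472535  93.0407984 ]
flange [318.82243799 100.09445913]
core expected [481.70767174 223.23818638]
scene key_grip [(0.83, [306.1, 381.1, 19.3, 36.0]), (0.79, [256.9, 358.6, 20.9, 36.6])]
scene stand [(0.93, [210.4, 342.2, 45.7, 47.4]), (0.85, [253.8, 379.9, 48.7, 45.6])]
scene core_mid [(0.8, [281.8, 291.0, 19.4, 29.3]), (0.6, [309.9, 288.0, 131.5, 81.2])]
scene jaw [(0.69, [286.7, 278.9, 28.2, 41.1])]
scene vial_1 [(0.69, [349.0, 315.9, 15.8, 24.0])]
scene crucible_1 [(0.74, [216.0, 258.6, 17.0, 20.0])]
scene reagent_2 [(0.77, [457.6, 229.7, 29.1, 48.7])]
button [250.79423535 344.27681859]
flange [253.79591193 364.2234301 ]
core expected [280.91563001 289.9022973 ]
top key_grip []
top stand [(0.9, [198.4, 239.9, 31.5, 24.4])]
top core_mid [(0.79, [266.2, 241.9, 12.0, 20.4])]
top jaw [(0.86, [292.9, 238.5, 39.5, 38.3])]
top vial_1 [(0.47, [290.4, 301.5, 7.1, 8.2])]
top crucible_1 [(0.79, [260.5, 169.4, 19.6, 21.5]), (0.56, [291.0, 239.1, 33.4, 40.5])]
top reagent_2 [(0.9, [435.5, 309.2, 27.7, 27.8]), (0.71, [289.2, 302.2, 9.8, 4.9])]
button [193.61866045 289.25524745]
flange [198.73093775 290.84151454]
core expected [267.51861579 245.00466209]
```

```bash
python3 - <<'E'
import cv2,numpy as np
a=cv2.imread("pics/scene0.png",0);b=cv2.imread("pics/f_scene.png",0)
for n,(x0,x1,y0,y1) in {"key":(238,272,335,378),"vial":(338,360,302,330),"stand":(230,280,372,402)}.items():
    r=cv2.matchTemplate(b[y0-5:y1+5,x0-5:x1+5],a[y0:y1,x0:x1],cv2.TM_CCOEFF_NORMED);print(n,r.max().round(3),np.unravel_index(r.argmax(),r.shape),r[4:7,4:7].round(3).tolist())
E
```

```text
key 0.962 (np.int64(5), np.int64(5)) [[0.8640000224113464, 0.8880000114440918, 0.8460000157356262], [0.9259999990463257, 0.9620000123977661, 0.8880000114440918], [0.8999999761581421, 0.9190000295639038, 0.8629999756813049]]
vial 0.999 (np.int64(5), np.int64(5)) [[0.8420000076293945, 0.9279999732971191, 0.8420000076293945], [0.8930000066757202, 0.9990000128746033, 0.8939999938011169], [0.8410000205039978, 0.9279999732971191, 0.843999981880188]]
stand 0.993 (np.int64(5), np.int64(5)) [[0.9330000281333923, 0.9419999718666077, 0.9229999780654907], [0.9710000157356262, 0.9929999709129333, 0.9610000252723694], [0.9229999780654907, 0.9399999976158142, 0.9330000281333923]]
```

The key sits in the same place as at the start to within a pixel, and the vial hasn't moved. Handing in.

```bash
python3 -c "
from cell import env
print(env.sign_off())"
```

```text
the job is handed in; nothing more can be done
None
```

The job is handed in, with no verdict returned: the jaw is snug on the standing plug, both screws are turned to their stops, the key is back down in its stand, and no bystander was seen to move.

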